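# Put the lathe accessories back on their own posts

## Task

The last class left the three lathe accessories on each other's storage posts. Put each one fully down on the post whose tile has its own paint colour (red four-jaw chuck, blue faceplate, yellow vacuum drum), using the unpainted post as the only place to park one on the way and leaving it empty at the end. Never set an accessory down anywhere but on a post, lower each one right down before letting it go, and leave the key, the tin and the knob where they are.

Things in the scene. Friction and masses are not known exactly. Their poses are not given: they have to be found in the camera images.
- jaw_chuck: four-jaw lathe chuck, jaws up: dark steel body 70 mm across, 40 mm tall; on it a bright round nose of four closed jaws, 52 mm across, 26 mm tall (66 mm in all); red painted ring on the body's shoulder. 0.57 to 0.87 kg. Grip across the nose. 34 mm bore up through it from below. Origin: centre of its underside, z up.
- faceplate: lathe faceplate, face down: bright aluminium disc 96 mm across, 10 mm thick, with screw holes; on it an upright round hub 46 mm across, 38 mm tall (48 mm in all); blue painted rings on the disc's edge and on top of the hub. 0.36 to 0.54 kg. Grip across the hub. 34 mm bore up through it from below. Origin: centre of its underside, z up.
- vacuum_drum: lathe vacuum drum, face down: dark steel drum 82 mm across (rubber rim below 86 mm), 40 mm tall; on it an upright bright round hub 46 mm across, 36 mm tall (76 mm in all); yellow painted rings on the drum's shoulder and on top of the hub. 0.32 to 0.48 kg. Grip across the hub. 34 mm bore up through it from below. Origin: centre of its underside, z up.
- post_red: the four-jaw chuck's own place: red painted square tile (122 x 122 x 12 mm) with a pale upright dowel at its centre, 16 mm across, tip 46 mm above the tile's underside. Fixed on a plywood base 290 mm square, four tiles two by two about 140 mm apart. Origin: centre of the tile's underside, 18 mm above the bench; an accessory's underside rests at z = +12 mm
- post_blue: the faceplate's own place: blue painted square tile (122 x 122 x 12 mm) with a pale upright dowel at its centre, 16 mm across, tip 46 mm above the tile's underside. Fixed on a plywood base 290 mm square, four tiles two by two about 140 mm apart. Origin: centre of the tile's underside, 18 mm above the bench; an accessory's underside rests at z = +12 mm
- post_yellow: the vacuum drum's own place: yellow painted square tile (122 x 122 x 12 mm) with a pale upright dowel at its centre, 16 mm across, tip 46 mm above the tile's underside. Fixed on a plywood base 290 mm square, four tiles two by two about 140 mm apart. Origin: centre of the tile's underside, 18 mm above the bench; an accessory's underside rests at z = +12 mm
- post_spare: the spare place, empty at the start: unpainted dark-wood square tile (122 x 122 x 12 mm) with a pale upright dowel at its centre, 16 mm across, tip 46 mm above the tile's underside. Fixed on a plywood base 290 mm square, four tiles two by two about 140 mm apart. Origin: centre of the tile's underside, 18 mm above the bench; an accessory's underside rests at z = +12 mm
- chuck_key: bystander: T-handled chuck key lying on the bench beside the rack, steel shank 110 mm long, black cross handle 90 mm long, 14 mm high. Origin: middle of the shank at bench height, x along the shank away from the handle
- wax_tin: bystander: closed brass-coloured wax tin with a pale lid, standing on the bench beside the rack, 68 mm across, 50 mm tall. Origin: centre of its underside
- beech_knob: bystander: turned pale beech knob standing on the bench behind the rack, 52 mm across, 52 mm tall. Origin: centre of its underside
Not all that is in view belongs to the job. Leave any green, pink or turquoise look-alike of the faceplate alone.

How it is judged:
On the way:
1. one accessory is parked on the spare post (((horizontal distance between jaw_chuck and post_spare below 0.013 m and z of jaw_chuck in the frame of post_spare below 0.017 m and angle between jaw_chuck's own z axis and vertical below 0.08 rad) or (horizontal distance between faceplate and post_spare below 0.013 m and z of faceplate in the frame of post_spare below 0.017 m and angle between faceplate's own z axis and vertical below 0.08 rad) or (horizontal distance between vacuum_drum and post_spare below 0.013 m and z of vacuum_drum in the frame of post_spare below 0.017 m and angle between vacuum_drum's own z axis and vertical below 0.08 rad))), for 0.2 s.
At the end, for the whole second after the job is handed in: Each accessory stands on the post of its own colour: upright (within 0.08 rad), its axis within 13 mm of the post's, its underside on the tile (less than 17 mm above the tile's underside), released and at rest; so the spare post is empty (horizontal distance between jaw_chuck and post_red below 0.013 m and z of jaw_chuck in the frame of post_red below 0.017 m and angle between each of jaw_chuck, faceplate, vacuum_drum's own z axis and vertical below 0.08 rad and linear speed of each of jaw_chuck, faceplate, vacuum_drum below 0.02 m/s and angular speed of each of jaw_chuck, faceplate, vacuum_drum below 0.2 rad/s and horizontal distance between faceplate and post_blue below 0.013 m and z of faceplate in the frame of post_blue below 0.017 m and horizontal distance between vacuum_drum and post_yellow below 0.013 m and z of vacuum_drum in the frame of post_yellow below 0.017 m); the robot touches nothing.
It fails at once if an accessory is put down off the posts (its origin lower than 23 mm above the bench; 30 mm when on a tile) (height (world z) of any of jaw_chuck, faceplate, vacuum_drum below 0.023 m).
It fails at once if an accessory is let go more than 14 mm above its seat (dropped, or left on top of a post or of another accessory) ((height (world z) of jaw_chuck above 0.044 m and contact force between the fingers and jaw_chuck below 0.05 N) or (height (world z) of faceplate above 0.044 m and contact force between the fingers and faceplate below 0.05 N) or (height (world z) of vacuum_drum above 0.044 m and contact force between the fingers and vacuum_drum below 0.05 N)).
It fails at once if the chuck key is pushed more than 30 mm away (distance of chuck_key from where it was at the start of the episode above 0.03 m).
It fails at once if the wax tin is pushed more than 30 mm away (distance of wax_tin from where it was at the start of the episode above 0.03 m).
It fails at once if the beech knob is pushed more than 30 mm away (distance of beech_knob from where it was at the start of the episode above 0.03 m).
It also fails if it takes over 96 s, if anything falls off the work surface, if the arm or the gripper's body presses on something with over 40 N, if the wrist force passes 120 N, or if a joint passes its speed limit or range.

## Robot

A 6-joint arm with a two-finger parallel gripper is mounted at the origin on the work surface. World frame = base frame: x ahead of the robot, y to its left, z up, the work surface at z = 0. Lengths are in m, angles in rad, forces in N, time in s.
With the tool pointing down it reaches from about 0.35 to 0.775 m from the base axis. Payload 7.3 kg.
Tool frame: the origin (TCP) lies at the centre of the arm's flange, where the gripper is bolted on; the fingertips stand 178 mm ahead of it and the grasp point (between the pads) lies 159 mm ahead of it; z points along the fingers, y is the direction in which the jaws open and shut (so a half turn about z gives the same grasp; the last joint's range is limited). The gripper opens to 92 mm and grips with 3 to 60 N. Pads are 19 mm wide; open, the fingers measure 130 mm over their backs; the gripper's body (75 mm by 190 mm) begins 47 mm behind the grasp point.
Start: joints at [0.967, 0.342, 1.524, -0, 1.275, -0.146], TCP at [0.232, 0.471, 0.405] pointing down, gripper open.
Joint ranges: [-2.53, 2.53], [-0.77, 2.02], [0.04, 2.7], [-1, 4.14], [0.28, 2.66], [-3.11, 3.11]. Speed limits (rad/s): [2.57, 2.57, 3.14, 3.14, 3.14, 3.14].

## Interface

Orientations are given as a rotation vector (axis times angle).
In Python, from bench import env, eyes, ticket gives the robot as it stands.
- The arm moves only by the shell command python3 -m handwheel 'ROWS' [FORCE]. ROWS is JSON, a list that holds one entry, the list of rows, each a list of 7 numbers: the shift along the tool's x, y, z in cm, then the turn, a rotation vector about the tool's x, y, z in rad, then the closure in counts, from 0 (fully open) to 255 (shut). In form: [[[x, y, z, wx, wy, wz, claw], ...]]. A call has 1 to 10 rows; each row shifts and turns the commanded pose from where the row before left it, along the tool's axes as they then stand; what a row does not reach is not made up. A row lasts 1/10 s, in which the tool goes at most 50 mm and 8.59 degrees, less where a joint would pass 70% of its speed; a pose out of reach is approached as far as the arm can. A call is refused whole if a number of a shift passes 5 or a number of a turn 0.15, either way. A call with a gripper value outside its range is refused whole. The fingers move at their own pace and stop on an object; FORCE is the grip in N (left out, the last holds). Time passes only in rows, so rows that do not move let the fingers close. It gives the time, the measured TCP pose, the force and the opening at its end, in the units of the state.
- env.observe(): the state, without advancing time (a new reading comes with each control period).
- eyes.snapshot(name): name is "scene" or "top" or "wrist"; returns the picture (420x560x3 uint8, red, green, blue); there is no depth.
- eyes.calibration(name): a dict with "intrinsics" (3x3 intrinsics, pixels), "rvec" (rotation vector, rad) and "tvec" (3), from world to camera coordinates, as OpenCV has them; the wrist camera has in their place "hand_eye" (4x4, takes a point from camera to tool coordinates, whose origin is the TCP and whose axes are the flange's). Camera axes: x right, y down, z forward; pixel columns grow to the right and rows downward; lengths in m; the calibration is good to about 2 mm. A picture is of the moment at which its call begins: read the wrist's pose just before it. calibration takes no time and is no camera call.
- ticket.sign_off(): hands the job in, once; it reports no verdict.
The state is a dict: "clock": time; "joint_positions": joint angles; "dq": joint speeds; "joint_torque": joint torques, N m; "tcp_pos": TCP position; "tcp_rot": TCP orientation; "wrist_force": force on the tool from outside, world axes, zero at the start; "torque": the same for the moment, N m; "finger_gap": finger opening in m.
Only numpy, scipy, OpenCV 4.12 (cv2) and the standard library are available. Lean on these libraries where they do the work, as an engineer would, in place of code of your own. Each camera call takes 0.05 s, during which the arm holds its last target. There are 200 camera calls.

## Working session

There is one attempt and no reset: what is moved stays moved. The work goes in short steps, Python scripts to look and compute and a shell command to move; the robot and the scene stay as the last step left them, time stands still between calls to the robot, and variables do not carry over. Pictures are saved under pics/ and viewed, about 12 in all and at most 16, crops included, and the job is handed in when it is done.

```bash
mkdir -p pics; ls
python3 - <<'E'
from bench import env, eyes
import cv2, numpy as np
for n in("scene","top"):
    cv2.imwrite(f"pics/{n}0.png",cv2.cvtColor(eyes.snapshot(n),cv2.COLOR_RGB2BGR))
for n in("scene","top","wrist"):print(n,eyes.calibration(n))
print(env.observe())
E
```

```text
pics
scene {'intrinsics': array([[471.51956843,   0.        , 284.52874001],
       [  0.        , 471.51956843, 203.7594984 ],
       [  0.        ,   0.        ,   1.        ]]), 'rvec': array([ 1.14120836,  2.55128788, -0.74916667]), 'tvec': array([ 0.38805183, -0.28146797,  1.4812835 ])}
top {'intrinsics': array([[439.90867239,   0.        , 282.65606753],
       [  0.        , 439.90867239, 214.31204936],
       [  0.        ,   0.        ,   1.        ]]), 'rvec': array([ 2.13216399, -2.09693745,  0.19660852]), 'tvec': array([-0.02312251,  0.57382359,  1.07821379])}
wrist {'intrinsics': array([[373.58650232,   0.        , 275.39795916],
       [  0.        , 373.58650232, 211.2393885 ],
       [  0.        ,   0.        ,   1.        ]]), 'hand_eye': array([[ 2.23693185e-04, -9.64013520e-01, -2.65853123e-01,
         7.27834406e-02],
       [ 9.99999880e-01,  3.31759717e-04, -3.61581964e-04,
        -1.54034301e-03],
       [ 4.36769259e-04, -2.65853010e-01,  9.64013478e-01,
         1.99202336e-02],
       [ 0.00000000e+00,  0.00000000e+00,  0.00000000e+00,
         1.00000000e+00]])}
{'clock': 0.1, 'joint_positions': array([ 9.66975372e-01,  3.42678135e-01,  1.52488306e+00, -9.24650474e-06,
        1.27541041e+00, -1.46002768e-01]), 'dq': array([-0.00013362, -0.00120848, -0.00249709,  0.00084203, -0.00089796,
        0.0003909 ]), 'joint_torque': array([ 2.42436530e-03, -4.32002056e+01, -2.44695908e+01,  7.20434426e-02,
        5.24982519e-02, -2.46977896e-05]), 'tcp_pos': array([0.23196746, 0.47085543, 0.40411469]), 'tcp_rot': array([-7.12758165e-01, -3.05915925e+00,  2.02036440e-03]), 'wrist_force': array([-0.4437963 ,  0.2598413 , -0.02923974]), 'torque': array([-0.03716474, -0.03647952,  0.01218275]), 'finger_gap': 0.09176735463887943}
```

View pics/scene0.png

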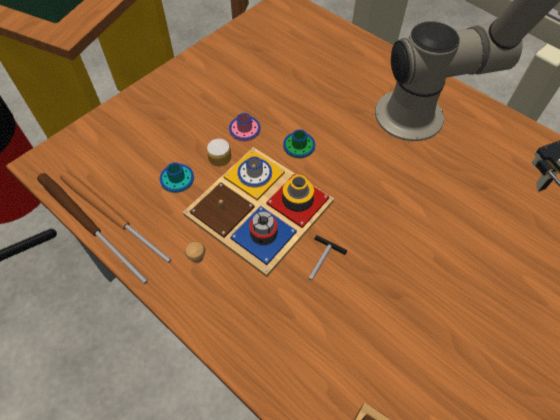

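View pics/top0.png

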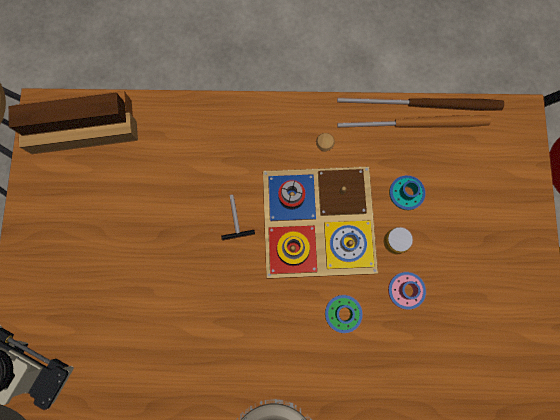

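The top view shows the chuck on blue (292,193), the drum on red (293,248), a faceplate on yellow (348,243), and the spare post empty (344,190). Faceplate candidates are the bright one at (348,243), teal (407,193), pink (407,290) and green (343,313). Only the one at (348,243) is bare aluminium with blue rings, so it fits. Next I'll measure and make a confirming crop.

```bash
cat > h.py <<'E'
import cv2, numpy as np
from scipy.spatial.transform import Rotation as R
from bench import env, eyes
def cam(n):
    c=eyes.calibration(n); K=c["intrinsics"]
    if n=="wrist":
        o=env.observe(); T=np.eye(4); T[:3,:3]=R.from_rotvec(o["tcp_rot"]).as_matrix(); T[:3,3]=o["tcp_pos"]
        W=T@c["hand_eye"]
    else:
        M=np.eye(4); M[:3,:3]=R.from_rotvec(c["rvec"]).as_matrix(); M[:3,3]=c["tvec"]; W=np.linalg.inv(M)
    return K,W
def ray(C,uv,z):
    K,W=C; d=W[:3,:3]@np.linalg.solve(K,[uv[0],uv[1],1]); p=W[:3,3]
    return p+d*(z-p[2])/d[2]
def proj(C,p):
    K,W=C; q=K@(W[:3,:3].T@(np.array(p)-W[:3,3])); return q[:2]/q[2]
def snap(n):
    C=cam(n); return C,cv2.cvtColor(eyes.snapshot(n),cv2.COLOR_RGB2BGR)
E
python3 - <<'E'
from h import *
img=cv2.imread("pics/top0.png"); C=cam("top")
hsv=cv2.cvtColor(img,cv2.COLOR_BGR2HSV)
roi=np.zeros(img.shape[:2],np.uint8); roi[160:285,255:380]=255
def rect(m,name,z):
    m=m.astype(np.uint8)*255&roi
    m=cv2.morphologyEx(m,cv2.MORPH_OPEN,np.ones((2,2)))
    cs=[c for c in cv2.findContours(m,0,2)[0]if cv2.contourArea(c)>100]
    r=cv2.minAreaRect(np.vstack(cs)); b=np.array([ray(C,p,z)for p in cv2.boxPoints(r)])
    print(name,np.round(r[0],1),"centre",b.mean(0).round(4),"sides",np.linalg.norm(np.diff(b[:3],axis=0),axis=1).round(4),"dir",np.degrees(np.arctan2(*(b[1]-b[0])[1::-1])).round(1))
H,S,V=cv2.split(hsv)
rect((H>100)&(H<130)&(S>150)&(V>60)&(np.indices(H.shape)[1]<318)&(np.indices(H.shape)[0]<222),"blue",.03)
rect(((H<6)|(H>174))&(S>180)&(np.indices(H.shape)[0]>224),"red",.03)
rect((H>20)&(H<32)&(S>180)&(np.indices(H.shape)[1]>322),"yellow",.03)
rect((H<25)&(V<110)&(np.indices(H.shape)[1]>316)&(np.indices(H.shape)[0]<220),"spare",.03)
for n,uv,z in(("chuck",(292,191),.096),("drum",(293,247),.106),("face",(349,242.5),.078),("dowel",(344,188.5),.064),("knob",(325,142),.05),("tin",(399,240),.05)):print(n,ray(C,uv,z).round(4))
cv2.imwrite("pics/crop1.png",cv2.resize(img[130:340,210:440],None,fx=3,fy=2.8,interpolation=cv2.INTER_CUBIC)[:600])
E
```

```text
blue [292.7 198.1] centre [ 0.6242 -0.0391  0.03  ] sides [0.1197 0.1197] dir -87.0
red [293.  250.3] centre [ 0.4852 -0.0417  0.03  ] sides [0.119  0.1204] dir -87.0
yellow [349.9 245.1] centre [ 0.5011 -0.1894  0.03  ] sides [0.1233 0.1216] dir -85.7
spare [342.5 192.9] centre [ 0.6406 -0.1716  0.03  ] sides [0.1234 0.1223] dir -86.0
chuck [ 0.6263 -0.0364  0.096 ]
drum [ 0.4838 -0.0406  0.106 ]
face [ 0.5008 -0.1804  0.078 ]
dowel [ 0.6431 -0.1712  0.064 ]
knob [ 0.7744 -0.1234  0.05  ]
tin [ 0.5131 -0.3122  0.05  ]
```

View pics/crop1.png

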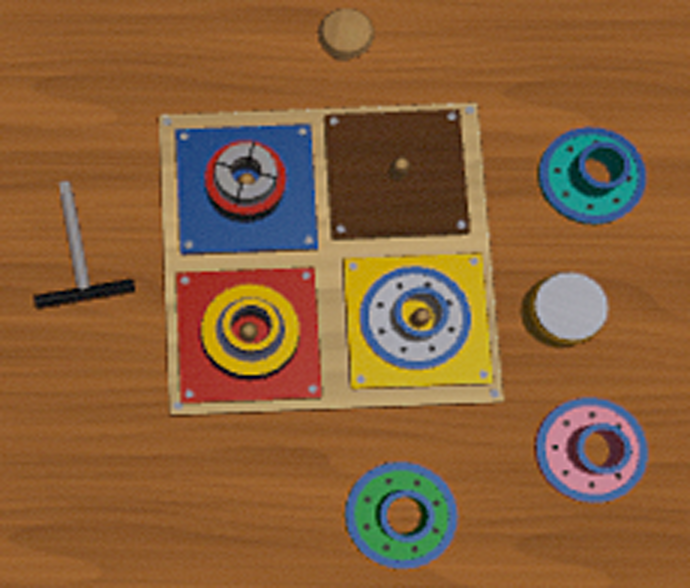

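The crop confirms it: the bare-aluminium faceplate with blue rings is the one on yellow. The teal, pink and green ones stand off the rack. 
Plan: faceplate to spare, drum to yellow, chuck to red, faceplate to blue. Every move is between adjacent posts. First I'll turn the tool square to the world and go above the faceplate.

```bash
python3 -m handwheel '[[[0,0,0,0,0,-0.114,0],[0,0,0,0,0,-0.114,0],[0,0,0,0,0,-0.114,0],[0,0,0,0,0,-0.114,0],[-1.5,-4,0,0,0,0,0],[-1.5,-4,0,0,0,0,0],[-1.5,-4,0,0,0,0,0],[-1.5,-4,0,0,0,0,0],[-1.5,-4,0,0,0,0,0],[-1.5,-4,0,0,0,0,0]]]' 30
python3 -m handwheel '[[[-1.8,-4,0,0,0,0,0],[-1.8,-4,0,0,0,0,0],[-1.8,-4,0,0,0,0,0],[-1.8,-4,0,0,0,0,0],[-1.8,-4,0,0,0,0,0],[-1.8,-4,0,0,0,0,0],[-1.8,-4,0,0,0,0,0],[-1.8,-4,0,0,0,0,0],[-1.8,-4,0,0,0,0,0],[-1.8,-4,0,0,0,0,0]]]'
python3 - <<'E'
from h import *
print(R.from_rotvec(env.observe()["tcp_rot"]).as_matrix().round(3))
E
```

```text
clock: 1.1
tcp_pos: [0.3217, 0.2292, 0.4046]
tcp_rot: [-0.002, -3.141, 0.0]
wrist_force: [0.8, 0.3, 0.2]
finger_gap: 0.0916
clock: 2.1
tcp_pos: [0.5012, -0.1714, 0.4043]
tcp_rot: [-0.003, -3.141, -0.001]
wrist_force: [0.1, 1.4, 1.3]
finger_gap: 0.0918
[[-1.     0.002 -0.001]
 [ 0.002  1.     0.001]
 [ 0.001  0.001 -1.   ]]
```

```bash
python3 -m handwheel '[[[0,-0.9,4,0,0,0,0],[0,0,0,0,0,0,0]]]'
python3 - <<'E'
from h import *
C,i=snap("wrist"); cv2.imwrite("pics/w1.png",i)
print(cam("wrist")[1][:3,3])
for n,p in dict(face=(.5008,-.1804,.078),spare=(.6431,-.1712,.064),drum=(.4838,-.0406,.106),chuck=(.6263,-.0364,.096)).items():print(n,proj(C,p).round(0))
E
```

```text
clock: 2.3
tcp_pos: [0.4998, -0.1796, 0.36]
tcp_rot: [-0.007, -3.133, -0.007]
wrist_force: [-1.3, 0.9, -0.4]
finger_gap: 0.0919
[ 0.42664529 -0.17917128  0.34294874]
face [274. 217.]
spare [285. 371.]
drum [489. 203.]
chuck [461. 379.]
```

View pics/w1.png

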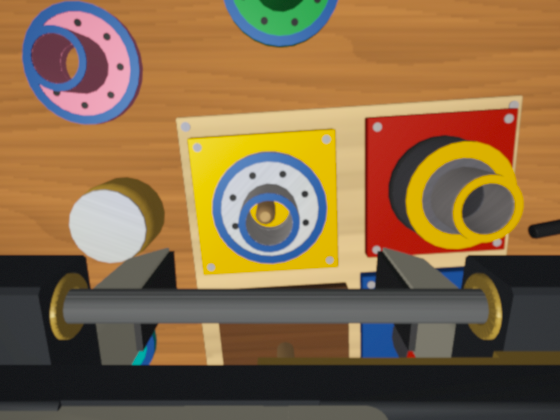

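The wrist view shows the faceplate hub's blue ring centred near (269,221), its disc near (269,207), and the yellow post's tip near (266,212) inside the bore. The drum hub is near (488,207) and the spare dowel near (286,350).

Run:
```python
from h import *
o=env.observe(); print(o["tcp_pos"],o["tcp_rot"])
C=cam("wrist"); i=cv2.imread("pics/w1.png"); H,S,V=cv2.split(cv2.cvtColor(i,cv2.COLOR_BGR2HSV))
m=((H>100)&(H<125)&(S>100)).astype(np.uint8)*255; m[:,:205]=0;m[:,335:]=0;m[:140]=0;m[270:]=0
cs,h=cv2.findContours(m,cv2.RETR_CCOMP,cv2.CHAIN_APPROX_NONE)
for c in cs:
    if len(c)>60:
        e=cv2.fitEllipse(c); print(e, "z.078",ray(C,e[0],.078).round(4),"z.04",ray(C,e[0],.04).round(4))
for n,uv,z in(("yel dowel",(266,211),.064),("drumhub",(488,207),.106),("chk",(270,221),.078)):print(n,ray(C,uv,z).round(4))
# yellow tile corners
for uv in((189,140),(333,129),(341,268),(201,276)):print(ray(C,uv,.03).round(4))
```

```text
[ 0.50009897 -0.1786561   0.36242925] [-0.00513423 -3.13547973 -0.00558624]
((268.6354064941406, 221.9270477294922), (57.71568298339844, 59.62346649169922), 84.63551330566406) z.078 [ 0.5061 -0.1836  0.078 ] z.04 [ 0.5175 -0.1842  0.04  ]
((268.8465576171875, 222.356689453125), (46.60258865356445, 48.335906982421875), 93.47393035888672) z.078 [ 0.5064 -0.1834  0.078 ] z.04 [ 0.5179 -0.184   0.04  ]
((269.2408752441406, 207.37261962890625), (108.87483215332031, 111.63380432128906), 90.76063537597656) z.078 [ 0.495 -0.183  0.078] z.04 [ 0.5048 -0.1836  0.04  ]
((269.2151184082031, 208.17115783691406), (96.1158218383789, 99.1800765991211), 94.2565689086914) z.078 [ 0.4956 -0.1831  0.078 ] z.04 [ 0.5055 -0.1836  0.04  ]
yel dowel [ 0.5015 -0.1858  0.064 ]
drumhub [ 0.4881 -0.0391  0.106 ]
chk [ 0.5054 -0.1826  0.078 ]
[ 0.4497 -0.2495  0.03  ]
[ 0.4412 -0.131   0.03  ]
[ 0.5643 -0.1192  0.03  ]
[ 0.5716 -0.2463  0.03  ]
```

```bash
python3 -m handwheel '[[[-0.4,-0.45,2.5,0,0,0,0],[0,0,2.5,0,0,0,0],[0,0,2.5,0,0,0,0],[0,0,2.5,0,0,0,0],[0,0,2,0,0,0,0],[0,0,0.9,0,0,0,0],[0,0,0.6,0,0,0,0],[0,0,0,0,0,0,0],[0,0,0,0,0,0,0],[0,0,0,0,0,0,0]]]' 30
python3 -m handwheel '[[[0,0,0,0,0,0,60],[0,0,0,0,0,0,120],[0,0,0,0,0,0,180],[0,0,0,0,0,0,255],[0,0,0,0,0,0,255],[0,0,0,0,0,0,255],[0,0,0,0,0,0,255],[0,0,0,0,0,0,255]]]' 40
```

```text
clock: 3.35
tcp_pos: [0.5051, -0.1831, 0.2308]
tcp_rot: [0.003, 3.14, -0.001]
wrist_force: [0.3, 0.1, 0.2]
finger_gap: 0.0915
clock: 4.15
tcp_pos: [0.5049, -0.1831, 0.2297]
tcp_rot: [0.003, 3.141, -0.0]
wrist_force: [0.6, -0.6, 0.2]
finger_gap: 0.0453
```

Gripped: the gap is 45.3 mm against a 46 mm hub. Next I'll lift it, and measure the spare dowel by triangulating the two fixed views.

```bash
python3 -m handwheel '[[[0,0,-0.5,0,0,0,255],[0,0,-0.7,0,0,0,255],[0,0,-1,0,0,0,255],[0,0,-1.3,0,0,0,255],[0,0,-1.5,0,0,0,255],[0,0,-1.5,0,0,0,255],[0,0,-0.5,0,0,0,255],[0,0,0,0,0,0,255],[0,0,0,0,0,0,255]]]'
python3 - <<'E'
from h import *
t=cv2.imread("pics/top0.png"); s=cv2.imread("pics/scene0.png"); T=cam("top");Sc=cam("scene")
for n,i,C,(u,v) in(("top",t,T,(344,189)),("scene",s,Sc,(221,203))):
    g=i[v-12:v+12,u-12:u+12]; q=g.max(2); ys,xs=np.where(q>125); print(n,np.c_[xs+u-12,ys+v-12].min(0),np.c_[xs+u-12,ys+v-12].max(0),np.c_[xs+u-12,ys+v-12].mean(0),len(xs)); 
    print(q[::2,::2] if n=="scene" else "")
    m=np.c_[xs+u-12,ys+v-12].mean(0); print(ray(C,m,.06).round(4))
C,i=snap("wrist"); 
a=cv2.resize(i,None,fx=.7,fy=.7); b=cv2.resize(s[150:270,180:340],None,fx=2.45,fy=2.45)
cv2.imwrite("pics/w2.png",np.hstack([a,b[:294]]))
E
```

```text
clock: 5.05
tcp_pos: [0.5046, -0.1829, 0.2993]
tcp_rot: [-0.003, -3.141, -0.001]
wrist_force: [-0.1, -0.1, -3.8]
finger_gap: 0.0449
top [342 187] [345 189] [343.33333333 188.11111111] 9

[ 0.6452 -0.17    0.06  ]
scene [209 191] [222 202] [217.11764706 198.11764706] 17
[[216 124  92  88  88  85  87  88  91  88  88  89]
 [127  91  86  88  88  87  85  89  90  90  90  89]
 [ 87  92  93  89  88  90  89  84  88  86  88  88]
 [ 86  90  88  96  89  87  92  90  87  87  84  84]
 [ 93  87  89  89  95 100 118  88  88  88  83  85]
 [ 90  91  90  87  91 160 178  92  88  88  88  85]
 [ 90  91  92  94  87 106 101  78  92  85  89  93]
 [ 91  86  92  93  93  81  77  74  91  92  89  89]
 [ 89  91  86  93  91  82  74  70  87  91  93  94]
 [ 88  90  90  89  93  88  76  75  90  89  91  92]
 [ 91  88  87  90  92  93  95  92  91  94  95  91]
 [ 94  91  89  88  86  91  92  94  93  94  90  92]]
[ 0.6461 -0.1813  0.06  ]
```

View pics/w2.png

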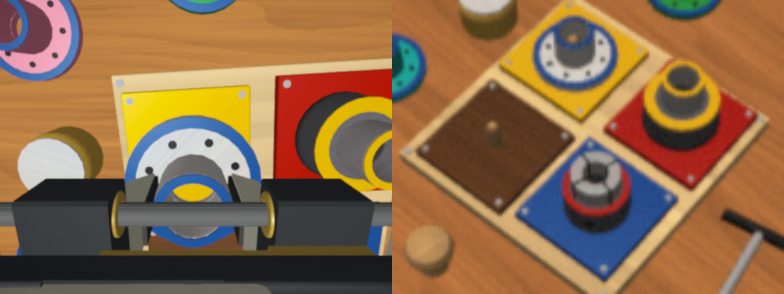

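The wrist view shows the faceplate lifted level. In the scene crop the spare dowel tip is at (492,126), which is scene pixel (220.8,201).

Run:
```python
from h import *
print(ray(cam("scene"),(220.8,200.8),.062), ray(cam("top"),(343.3,188.1),.062))
C=cam("scene")
for uv in((180+98/2.45,150+74/2.45),):pass
# cross-check: scene view vs known faceplate hub top (wrist: .5055,-.1836,.078) and tile corners spare
print(proj(C,(.505,-.1835,.078)),"seen",(180+183/2.45,150+24/2.45))
c=[(180+u/2.45,150+v/2.45)for u,v in((98,81),(181,137),(107,212),(24,149))]
print(np.mean([ray(C,p,.03)for p in c],0))
```

```text
[ 0.64637012 -0.16715524  0.062     ] [ 0.6447013  -0.16961121  0.062     ]
[253.73534752 161.6508767 ] seen (254.69387755102042, 159.79591836734693)
[ 0.64898011 -0.16489017  0.03      ]
```

```bash
python3 -m handwheel '[[[-1,0.15,0,0,0,0,255],[-2,0.16,0,0,0,0,255],[-2.5,0.2,0,0,0,0,255],[-2.5,0.2,0,0,0,0,255],[-2.5,0.2,0,0,0,0,255],[-2,0.2,0,0,0,0,255],[-1.2,0.1,0,0,0,0,255],[-0.45,0.1,0,0,0,0,255],[0,0,0,0,0,0,255],[0,0,0,0,0,0,255]]]'
python3 - <<'E'
from h import *
for n in("scene","top"):
    C,i=snap(n); cv2.imwrite(f"pics/{n}1.png",i)
C,i=snap("wrist")
a=cv2.imread("pics/scene1.png")[140:290,160:360]; b=cv2.imread("pics/top1.png")[130:290,250:400]
cv2.imwrite("pics/v3.png",np.hstack([cv2.resize(a,(400,300)),cv2.resize(b,(400,427))[:300]]))
E
```

```text
clock: 6.1
tcp_pos: [0.646, -0.1701, 0.2992]
tcp_rot: [-0.003, -3.14, -0.001]
wrist_force: [0.6, 0.7, -4.4]
finger_gap: 0.045
```

View pics/v3.png

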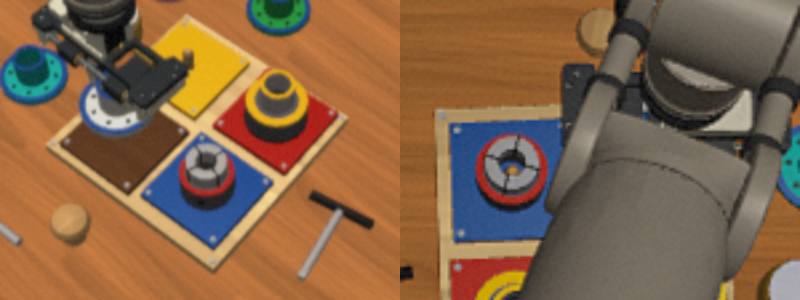

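The scene view (left panel) shows the faceplate above the spare tile, with its disc near (115,105). The top view is blocked by the arm. I'll lower in stages and watch the force.

```bash
python3 -m handwheel '[[[0,0,1,0,0,0,255],[0,0,1,0,0,0,255],[0,0,1,0,0,0,255],[0,0,0.8,0,0,0,255],[0,0,0.4,0,0,0,255],[0,0,0,0,0,0,255]]]'
python3 -m handwheel '[[[0,0,0.7,0,0,0,255],[0,0,0.7,0,0,0,255],[0,0,0.5,0,0,0,255],[0,0,0.3,0,0,0,255],[0,0,0.2,0,0,0,255],[0,0,0,0,0,0,255],[0,0,0,0,0,0,255]]]'
```

```text
clock: 6.85
tcp_pos: [0.6462, -0.1701, 0.2567]
tcp_rot: [-0.003, -3.14, -0.001]
wrist_force: [0.0, -0.6, -3.9]
finger_gap: 0.0448
clock: 7.55
tcp_pos: [0.6465, -0.1702, 0.2339]
tcp_rot: [0.003, 3.141, -0.0]
wrist_force: [-0.5, -0.1, -4.0]
finger_gap: 0.045
```

```bash
python3 -m handwheel '[[[0,0,0.2,0,0,0,255],[0,0,0.15,0,0,0,255],[0,0,0.1,0,0,0,255],[0,0,0,0,0,0,255],[0,0,0,0,0,0,255]]]'
```

```text
clock: 8.05
tcp_pos: [0.6464, -0.1702, 0.2297]
tcp_rot: [0.003, 3.141, -0.0]
wrist_force: [-2.2, -0.0, 1.7]
finger_gap: 0.0449
```

Wrist force went from -4 N to +1.7 N at the seat height, so it is seated. I'll release, rise and go above the drum.

```bash
python3 -m handwheel '[[[0,0,0,0,0,0,160],[0,0,0,0,0,0,80],[0,0,0,0,0,0,0],[0,0,0,0,0,0,0],[0,0,0,0,0,0,0],[0,0,-1.5,0,0,0,0],[0,0,-2.5,0,0,0,0],[0,0,-3.5,0,0,0,0],[0,0,-3.5,0,0,0,0],[0,0,-3,0,0,0,0]]]'
python3 -m handwheel '[[[1.5,1.3,-1,0,0,0,0],[3,2.5,0,0,0,0,0],[3,2.5,0,0,0,0,0],[3,2.5,0,0,0,0,0],[3,2.5,0,0,0,0,0],[2.2,1.7,0,0,0,0,0],[0,0,0,0,0,0,0],[0,0,0,0,0,0,0],[0,0,0,0,0,0,0]]]'
python3 - <<'E'
from h import *
C,i=snap("wrist"); cv2.imwrite("pics/w4.png",i); o=env.observe();print(o["tcp_pos"],o["tcp_rot"])
H,S,V=cv2.split(cv2.cvtColor(i,cv2.COLOR_BGR2HSV))
m=((H>20)&(H<32)&(S>180)).astype(np.uint8)*255; m[250:]=0
for c in cv2.findContours(m,cv2.RETR_CCOMP,cv2.CHAIN_APPROX_NONE)[0]:
    if len(c)>60:
        e=cv2.fitEllipse(c); print(np.round(e[0],1),np.round(e[1],1), "z.106",ray(C,e[0],.106).round(4),"z.07",ray(C,e[0],.07).round(4))
E
```

```text
clock: 9.05
tcp_pos: [0.6463, -0.1701, 0.3727]
tcp_rot: [0.003, 3.139, -0.002]
wrist_force: [-0.3, 0.6, -0.3]
finger_gap: 0.0917
clock: 9.95
tcp_pos: [0.4903, -0.0404, 0.3799]
tcp_rot: [0.003, 3.14, -0.001]
wrist_force: [-0.4, 0.7, 0.2]
finger_gap: 0.0916
[ 0.49038023 -0.04053135  0.37957016] [ 3.65027589e-03  3.14042953e+00 -5.57665494e-04]
[  4.2 227. ] [ 9.2 38.8] z.106 [ 0.4989 -0.2352  0.106 ] z.07 [ 0.5105 -0.2627  0.07  ]
[274.8 197.4] [ 99.3 101. ] z.106 [ 0.4775 -0.0419  0.106 ] z.07 [ 0.4861 -0.042   0.07  ]
[274.7 211.5] [47.3 50. ] z.106 [ 0.4877 -0.0419  0.106 ] z.07 [ 0.4977 -0.0421  0.07  ]
[274.8 199.6] [69.8 71.5] z.106 [ 0.4791 -0.0419  0.106 ] z.07 [ 0.4879 -0.042   0.07  ]
[116.1 193.1] [126.7 163.7] z.106 [ 0.4742 -0.1524  0.106 ] z.07 [ 0.4823 -0.1681  0.07  ]
[107.8 211.1] [19.3 34.9] z.106 [ 0.4872 -0.1597  0.106 ] z.07 [ 0.4972 -0.1766  0.07  ]
```

View pics/w4.png

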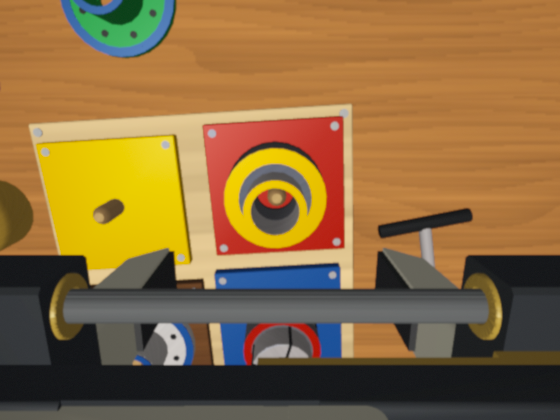

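The wrist view shows the drum hub ring centred at (275,211), the yellow post's tip at (101,215) on its empty tile, and the red post's tip at (276,197) in the bore. The hub and shoulder rings agree on (0.487,-0.042).

```bash
python3 - <<'E'
from h import *
C=cam("wrist")
print("yellow tip",ray(C,(101,215),.064),"tile",np.mean([ray(C,p,.03)for p in((40,143),(175,136),(189,263),(62,271))],0))
print("red tip",ray(C,(276,197),.064),"tile",np.mean([ray(C,p,.03)for p in((204,125),(344,117),(345,249),(217,255))],0))
E
python3 -m handwheel '[[[0.35,-0.15,2,0,0,0,0],[0,0,2.5,0,0,0,0],[0,0,2.5,0,0,0,0],[0,0,2.5,0,0,0,0],[0,0,1.5,0,0,0,0],[0,0,1,0,0,0,0],[0,0,0.6,0,0,0,0],[0,0,0,0,0,0,0],[0,0,0,0,0,0,0]]]'
python3 -m handwheel '[[[0,0,0,0,0,0,60],[0,0,0,0,0,0,120],[0,0,0,0,0,0,180],[0,0,0,0,0,0,255],[0,0,0,0,0,0,255],[0,0,0,0,0,0,255],[0,0,0,0,0,0,255],[0,0,0,0,0,0,255]]]' 40
```

```text
yellow tip [ 0.50183258 -0.18518984  0.064     ] tile [ 0.50331116 -0.18634558  0.03      ]
red tip [ 0.48689219 -0.0410535   0.064     ] tile [ 0.4881096 -0.0396847  0.03     ]
clock: 10.9
tcp_pos: [0.4865, -0.0416, 0.2537]
tcp_rot: [0.003, 3.141, -0.0]
wrist_force: [-0.4, -0.1, 0.4]
finger_gap: 0.0917
clock: 11.7
tcp_pos: [0.4861, -0.0413, 0.2532]
tcp_rot: [0.003, 3.142, 0.0]
wrist_force: [-0.2, 0.7, -0.2]
finger_gap: 0.0459
```

Gripped the drum: the gap is 45.9 mm. Lift it and carry it to yellow at (0.5025,-0.1855).

```bash
python3 -m handwheel '[[[0,0,-0.5,0,0,0,255],[0,0,-0.7,0,0,0,255],[0,0,-1,0,0,0,255],[0,0,-1.3,0,0,0,255],[0,0,-1.5,0,0,0,255],[0,0,-1,0,0,0,255],[0,0,0,0,0,0,255],[0,0,0,0,0,0,255]]]'
python3 -m handwheel '[[[-0.2,-1,0,0,0,0,255],[-0.25,-2,0,0,0,0,255],[-0.25,-2.5,0,0,0,0,255],[-0.25,-2.5,0,0,0,0,255],[-0.25,-2.5,0,0,0,0,255],[-0.2,-2.3,0,0,0,0,255],[-0.2,-1.2,0,0,0,0,255],[0,-0.4,0,0,0,0,255],[0,0,0,0,0,0,255],[0,0,0,0,0,0,255]]]'
python3 -m handwheel '[[[0,0,1,0,0,0,255],[0,0,1,0,0,0,255],[0,0,1,0,0,0,255],[0,0,0.6,0,0,0,255],[0,0,0,0,0,0,255]]]'
```

```text
clock: 12.5
tcp_pos: [0.4859, -0.0414, 0.3132]
tcp_rot: [0.003, 3.141, 0.0]
wrist_force: [0.1, 0.2, -3.5]
finger_gap: 0.0455
clock: 13.5
tcp_pos: [0.5017, -0.1847, 0.313]
tcp_rot: [-0.002, -3.141, -0.001]
wrist_force: [-0.7, 0.8, -3.5]
finger_gap: 0.0458
clock: 14.0
tcp_pos: [0.5016, -0.1851, 0.2758]
tcp_rot: [-0.002, -3.139, -0.002]
wrist_force: [-0.6, -0.7, -3.6]
finger_gap: 0.0458
```

```bash
python3 -m handwheel '[[[0,0,0.7,0,0,0,255],[0,0,0.6,0,0,0,255],[0,0,0.4,0,0,0,255],[0,0,0.2,0,0,0,255],[0,0,0,0,0,0,255],[0,0,0,0,0,0,255]]]'
python3 -m handwheel '[[[0,0,0.15,0,0,0,255],[0,0,0.1,0,0,0,255],[0,0,0.1,0,0,0,255],[0,0,0,0,0,0,255],[0,0,0,0,0,0,255]]]'
```

```text
clock: 14.6
tcp_pos: [0.5019, -0.1855, 0.2583]
tcp_rot: [0.003, 3.141, -0.0]
wrist_force: [0.4, -0.6, -3.8]
finger_gap: 0.0457
clock: 15.1
tcp_pos: [0.5019, -0.1854, 0.2547]
tcp_rot: [-0.003, -3.142, -0.0]
wrist_force: [0.4, 0.3, -2.4]
finger_gap: 0.0459
```

```bash
python3 -m handwheel '[[[0,0,0.1,0,0,0,255],[0,0,0.1,0,0,0,255],[0,0,0,0,0,0,255],[0,0,0,0,0,0,255]]]'
```

```text
clock: 15.5
tcp_pos: [0.5019, -0.1854, 0.2532]
tcp_rot: [0.003, 3.141, -0.0]
wrist_force: [-2.3, 2.0, 4.0]
finger_gap: 0.0456
```

Seated: +4 N at the original grip height. Release and go above the chuck.

```bash
python3 -m handwheel '[[[0,0,0,0,0,0,160],[0,0,0,0,0,0,80],[0,0,0,0,0,0,0],[0,0,0,0,0,0,0],[0,0,0,0,0,0,0],[0,0,-1.5,0,0,0,0],[0,0,-2.5,0,0,0,0],[0,0,-3.5,0,0,0,0],[0,0,-3,0,0,0,0],[0,0,-2,0,0,0,0]]]'
python3 -m handwheel '[[[-1.2,1.4,0,0,0,0,0],[-2.5,3,0,0,0,0,0],[-2.5,3,0,0,0,0,0],[-2.5,3,0,0,0,0,0],[-2.5,2.8,0,0,0,0,0],[-1.5,1.4,0,0,0,0,0],[0,0,0,0,0,0,0],[0,0,0,0,0,0,0],[0,0,0,0,0,0,0]]]'
python3 - <<'E'
from h import *
C,i=snap("wrist"); cv2.imwrite("pics/w5.png",i); o=env.observe();print(o["tcp_pos"],o["tcp_rot"])
H,S,V=cv2.split(cv2.cvtColor(i,cv2.COLOR_BGR2HSV))
m=(((H<8)|(H>172))&(S>130)).astype(np.uint8)*255; m[252:]=0; m[:110]=0; m[:,:200]=0;m[:,350:]=0
for c in cv2.findContours(m,cv2.RETR_CCOMP,cv2.CHAIN_APPROX_NONE)[0]:
    if len(c)>60:
        e=cv2.fitEllipse(c); print(np.round(e[0],1),np.round(e[1],1), "z.07",ray(C,e[0],.07).round(4))
E
```

```text
clock: 16.5
tcp_pos: [0.502, -0.1855, 0.38]
tcp_rot: [0.003, 3.139, -0.002]
wrist_force: [0.5, 0.5, 0.1]
finger_gap: 0.0914
clock: 17.4
tcp_pos: [0.6286, -0.0405, 0.3776]
tcp_rot: [-0.004, -3.141, 0.0]
wrist_force: [-0.4, -0.2, -0.9]
finger_gap: 0.0919
[ 0.62856816 -0.04060398  0.37776709] [-4.74559175e-03 -3.14125973e+00  9.83010517e-05]
[282.1 203.7] [80.5 83. ] z.07 [ 0.6281 -0.0361  0.07  ]
```

View pics/w5.png

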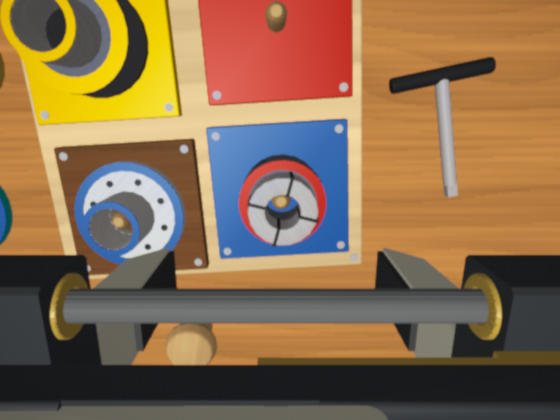

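The wrist view shows the chuck's nose centred near (284,210), its red ring at (282,204), the blue post's tip at (281,202) and the red post's tip at (276,10). On the left, the faceplate is seated on spare and the drum is on yellow.

```bash
python3 - <<'E'
from h import *
C=cam("wrist")
print("nose",ray(C,(284,210),.096),"blue tip",ray(C,(281,202),.064),"tile",np.mean([ray(C,p,.03)for p in((208,129),(347,120),(349,253),(220,259))],0))
print("face hub",ray(C,(110,231),.078),"disc",ray(C,(129,213),.04),"red tip",ray(C,(276,9),.064))
E
python3 -m handwheel '[[[0.05,0.4,2,0,0,0,0],[0,0,2.5,0,0,0,0],[0,0,2.5,0,0,0,0],[0,0,2.5,0,0,0,0],[0,0,1.5,0,0,0,0],[0,0,1,0,0,0,0],[0,0,0.5,0,0,0,0],[0,0,0,0,0,0,0],[0,0,0,0,0,0,0]]]'
```

```text
nose [ 0.62638649 -0.03526415  0.096     ] blue tip [ 0.62835737 -0.03699096  0.064     ] tile [ 0.62885496 -0.03652876  0.03      ]
face hub [ 0.64807014 -0.17201901  0.078     ] disc [ 0.64398225 -0.17097035  0.04      ] red tip [ 0.48716687 -0.0407081   0.064     ]
clock: 18.35
tcp_pos: [0.6288, -0.0359, 0.2537]
tcp_rot: [0.003, 3.14, -0.0]
wrist_force: [0.1, 0.7, 0.5]
finger_gap: 0.092
```

```bash
python3 -m handwheel '[[[0,0,0.15,0,0,0,60],[0,0,0,0,0,0,120],[0,0,0,0,0,0,180],[0,0,0,0,0,0,255],[0,0,0,0,0,0,255],[0,0,0,0,0,0,255],[0,0,0,0,0,0,255],[0,0,0,0,0,0,255]]]' 60
python3 -m handwheel '[[[0,0,-0.5,0,0,0,255],[0,0,-0.7,0,0,0,255],[0,0,-1,0,0,0,255],[0,0,-1.3,0,0,0,255],[0,0,-1.5,0,0,0,255],[0,0,-1,0,0,0,255],[0,0,0,0,0,0,255],[0,0,0,0,0,0,255]]]'
```

```text
clock: 19.15
tcp_pos: [0.6287, -0.0354, 0.2513]
tcp_rot: [0.003, 3.141, 0.001]
wrist_force: [-0.5, 1.4, 1.6]
finger_gap: 0.0507
clock: 19.95
tcp_pos: [0.6284, -0.0357, 0.3113]
tcp_rot: [0.003, 3.141, 0.0]
wrist_force: [0.5, -0.4, -8.2]
finger_gap: 0.0509
```

Chuck held: about 8.2 N, gap 51 mm. Carry it to red at (0.487,-0.041).

```bash
python3 -m handwheel '[[[1,-0.1,0,0,0,0,255],[2,-0.1,0,0,0,0,255],[2.5,-0.1,0,0,0,0,255],[2.5,-0.1,0,0,0,0,255],[2.5,-0.1,0,0,0,0,255],[2,0,0,0,0,0,255],[1.2,0,0,0,0,0,255],[0.4,0,0,0,0,0,255],[0,0,0,0,0,0,255],[0,0,0,0,0,0,255]]]'
python3 -m handwheel '[[[0,0,1,0,0,0,255],[0,0,1,0,0,0,255],[0,0,1,0,0,0,255],[0,0,0.6,0,0,0,255],[0,0,0,0,0,0,255]]]'
python3 -m handwheel '[[[0,0,0.7,0,0,0,255],[0,0,0.6,0,0,0,255],[0,0,0.4,0,0,0,255],[0,0,0.2,0,0,0,255],[0,0,0,0,0,0,255],[0,0,0,0,0,0,255]]]'
```

```text
clock: 20.95
tcp_pos: [0.4882, -0.0405, 0.3112]
tcp_rot: [0.003, 3.141, -0.0]
wrist_force: [0.7, 0.8, -8.0]
finger_gap: 0.0513
clock: 21.45
tcp_pos: [0.4873, -0.0403, 0.2738]
tcp_rot: [-0.003, -3.139, -0.001]
wrist_force: [-0.0, -0.0, -8.6]
finger_gap: 0.0513
clock: 22.05
tcp_pos: [0.4877, -0.0404, 0.2564]
tcp_rot: [0.003, 3.141, -0.0]
wrist_force: [-0.1, 0.2, -8.5]
finger_gap: 0.051
```

```bash
python3 -m handwheel '[[[0,0,0.2,0,0,0,255],[0,0,0.15,0,0,0,255],[0,0,0.15,0,0,0,255],[0,0,0.05,0,0,0,255],[0,0,0,0,0,0,255],[0,0,0,0,0,0,255]]]'
```

```text
clock: 22.65
tcp_pos: [0.4876, -0.0404, 0.2512]
tcp_rot: [0.003, 3.141, -0.0]
wrist_force: [-2.6, 0.7, 2.8]
finger_gap: 0.0506
```

Seated: +2.8 N. Release, then go straight back to where the faceplate was left, at TCP (0.646,-0.170). The last wrist look confirmed that position to within 2 mm.

```bash
python3 -m handwheel '[[[0,0,0,0,0,0,160],[0,0,0,0,0,0,80],[0,0,0,0,0,0,0],[0,0,0,0,0,0,0],[0,0,0,0,0,0,0],[0,0,-1.5,0,0,0,0],[0,0,-2.5,0,0,0,0],[0,0,-3.5,0,0,0,0],[0,0,-3,0,0,0,0],[0,0,-1.5,0,0,0,0]]]'
python3 -m handwheel '[[[-1.5,-1.3,0,0,0,0,0],[-3,-2.5,0,0,0,0,0],[-3,-2.5,0,0,0,0,0],[-3,-2.5,0,0,0,0,0],[-3,-2.5,0,0,0,0,0],[-2.4,-1.7,0,0,0,0,0],[0,0,0,0,0,0,0],[0,0,0,0,0,0,0]]]'
python3 - <<'E'
from h import *
C,i=snap("wrist"); o=env.observe();print(o["tcp_pos"],o["tcp_rot"]); cv2.imwrite("pics/w6.png",i)
H,S,V=cv2.split(cv2.cvtColor(i,cv2.COLOR_BGR2HSV))
m=((H>100)&(H<125)&(S>100)).astype(np.uint8)*255; m[:,:205]=0;m[:,340:]=0;m[:140]=0;m[262:]=0
for c in cv2.findContours(m,cv2.RETR_CCOMP,cv2.CHAIN_APPROX_NONE)[0]:
    if len(c)>60:
        e=cv2.fitEllipse(c); print(np.round(e[0],1),np.round(e[1],1),"z.078",ray(C,e[0],.078).round(4),"z.04",ray(C,e[0],.04).round(4))
E
```

```text
clock: 23.65
tcp_pos: [0.488, -0.0405, 0.3734]
tcp_rot: [0.003, 3.137, -0.001]
wrist_force: [0.4, -1.2, -0.9]
finger_gap: 0.0918
clock: 24.45
tcp_pos: [0.6464, -0.1708, 0.3696]
tcp_rot: [-0.003, -3.14, -0.001]
wrist_force: [0.0, 0.4, -0.1]
finger_gap: 0.0915
[ 0.64600272 -0.1703337   0.37016489] [-2.76821623e-03 -3.14043318e+00 -1.17990550e-03]
[276.2 208.7] [56.4 57.7] z.078 [ 0.6455 -0.1709  0.078 ] z.04 [ 0.6557 -0.1708  0.04  ]
[276.3 209.5] [45.3 46.8] z.078 [ 0.6461 -0.1708  0.078 ] z.04 [ 0.6563 -0.1707  0.04  ]
[276.1 196.1] [108.2 110.7] z.078 [ 0.6357 -0.171   0.078 ] z.04 [ 0.6445 -0.1709  0.04  ]
[276.  196.5] [94.6 96.8] z.078 [ 0.6361 -0.171   0.078 ] z.04 [ 0.6449 -0.1709  0.04  ]
```

```bash
python3 -m handwheel '[[[0,0,2.5,0,0,0,0],[0,0,2.5,0,0,0,0],[0,0,2.5,0,0,0,0],[0,0,2.5,0,0,0,0],[0,0,2,0,0,0,0],[0,0,1.2,0,0,0,0],[0,0,0.8,0,0,0,0],[0,0,0,0,0,0,0],[0,0,0,0,0,0,0]]]'
python3 -m handwheel '[[[0,0,0,0,0,0,60],[0,0,0,0,0,0,120],[0,0,0,0,0,0,180],[0,0,0,0,0,0,255],[0,0,0,0,0,0,255],[0,0,0,0,0,0,255],[0,0,0,0,0,0,255],[0,0,0,0,0,0,255]]]' 40
python3 -m handwheel '[[[0,0,-0.5,0,0,0,255],[0,0,-0.7,0,0,0,255],[0,0,-1,0,0,0,255],[0,0,-1.3,0,0,0,255],[0,0,-1.5,0,0,0,255],[0,0,-1,0,0,0,255],[0,0,0,0,0,0,255],[0,0,0,0,0,0,255]]]'
```

```text
clock: 25.4
tcp_pos: [0.6466, -0.1706, 0.2318]
tcp_rot: [0.003, 3.14, -0.001]
wrist_force: [0.8, -0.2, 0.5]
finger_gap: 0.0921
clock: 26.2
tcp_pos: [0.6464, -0.1706, 0.2307]
tcp_rot: [-0.003, -3.142, -0.0]
wrist_force: [0.2, 1.0, 0.6]
finger_gap: 0.0451
clock: 27.0
tcp_pos: [0.6463, -0.1706, 0.2909]
tcp_rot: [0.003, 3.141, 0.0]
wrist_force: [-0.2, 0.1, -4.2]
finger_gap: 0.0447
```

Held again. Carry it to blue at (0.6285,-0.037).

```bash
python3 -m handwheel '[[[0.2,1,0,0,0,0,255],[0.3,2,0,0,0,0,255],[0.3,2.4,0,0,0,0,255],[0.3,2.4,0,0,0,0,255],[0.3,2.3,0,0,0,0,255],[0.3,2,0,0,0,0,255],[0.1,1,0,0,0,0,255],[0,0.25,0,0,0,0,255],[0,0,0,0,0,0,255],[0,0,0,0,0,0,255]]]'
python3 -m handwheel '[[[0,0,1,0,0,0,255],[0,0,1,0,0,0,255],[0,0,1,0,0,0,255],[0,0,0.6,0,0,0,255],[0,0,0,0,0,0,255]]]'
python3 -m handwheel '[[[0,0,0.7,0,0,0,255],[0,0,0.6,0,0,0,255],[0,0,0.4,0,0,0,255],[0,0,0.2,0,0,0,255],[0,0,0,0,0,0,255],[0,0,0,0,0,0,255]]]'
python3 -m handwheel '[[[0,0,0.2,0,0,0,255],[0,0,0.15,0,0,0,255],[0,0,0.15,0,0,0,255],[0,0,0,0,0,0,255],[0,0,0,0,0,0,255]]]'
```

```text
clock: 28.0
tcp_pos: [0.6287, -0.0378, 0.2907]
tcp_rot: [0.004, 3.141, -0.0]
wrist_force: [0.3, -1.6, -4.1]
finger_gap: 0.045
clock: 28.5
tcp_pos: [0.6282, -0.0373, 0.253]
tcp_rot: [-0.003, -3.139, -0.001]
wrist_force: [0.7, 0.4, -4.3]
finger_gap: 0.045
clock: 29.1
tcp_pos: [0.6287, -0.0371, 0.2359]
tcp_rot: [0.003, 3.141, 0.0]
wrist_force: [0.1, 0.2, -3.9]
finger_gap: 0.0449
clock: 29.6
tcp_pos: [0.6286, -0.0371, 0.2307]
tcp_rot: [0.003, 3.142, 0.0]
wrist_force: [0.6, 0.2, -3.3]
finger_gap: 0.0449
```

```bash
python3 -m handwheel '[[[0,0,0.1,0,0,0,255],[0,0,0.05,0,0,0,255],[0,0,0,0,0,0,255],[0,0,0,0,0,0,255]]]'
```

```text
clock: 30.0
tcp_pos: [0.6285, -0.0371, 0.2306]
tcp_rot: [0.003, 3.141, -0.0]
wrist_force: [-4.2, 0.7, 5.9]
finger_gap: 0.0449
```

Seated: +5.9 N at the grip height. Release, rise, swing the arm clear and check in the fixed views.

```bash
python3 -m handwheel '[[[0,0,0,0,0,0,160],[0,0,0,0,0,0,80],[0,0,0,0,0,0,0],[0,0,0,0,0,0,0],[0,0,0,0,0,0,0],[0,0,-1.5,0,0,0,0],[0,0,-2.5,0,0,0,0],[0,0,-3.5,0,0,0,0],[0,0,-4,0,0,0,0],[0,0,-4,0,0,0,0]]]'
python3 -m handwheel '[[[2,3.5,0,0,0,0,0],[2,4,0,0,0,0,0],[2,4,0,0,0,0,0],[2,4,0,0,0,0,0],[2,4,0,0,0,0,0],[2,4,0,0,0,0,0],[2,4,0,0,0,0,0],[2,4,0,0,0,0,0],[0,0,0,0,0,0,0],[0,0,0,0,0,0,0]]]'
python3 - <<'E'
from h import *
C,t=snap("top"); cv2.imwrite("pics/top9.png",t); D,s=snap("scene"); cv2.imwrite("pics/scene9.png",s)
cv2.imwrite("pics/v9.png",np.hstack([cv2.resize(s[140:290,160:360],(400,300)),cv2.resize(t[130:290,210:420],(400,305))[:300]]))
E
```

```text
clock: 31.0
tcp_pos: [0.6285, -0.0371, 0.3855]
tcp_rot: [-0.003, -3.141, -0.0]
wrist_force: [0.9, -0.1, -0.4]
finger_gap: 0.0916
clock: 32.0
tcp_pos: [0.4687, 0.2789, 0.3843]
tcp_rot: [-0.001, 3.141, -0.0]
wrist_force: [0.2, 1.1, -0.1]
finger_gap: 0.0915
```

View pics/v9.png

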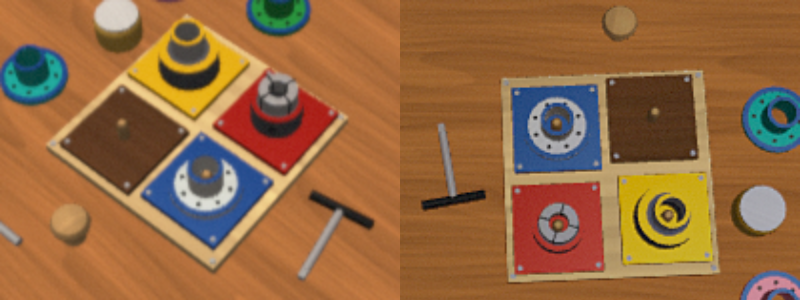

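The final views show the faceplate on blue (right panel, 556,125), the chuck on red (558,224), the drum on yellow (668,213) and the spare post empty (655,113). Key, tin and knob look unmoved, so I'll sign off.

Run:
```python
from bench import ticket
print(ticket.sign_off())
```

```text
the job is handed in; nothing more can be done
None
```

All three accessories are on the posts of their own colour, the spare post is empty, and I handed the job in at about 32 s of the 96 s allowed. No verdict is reported.

- **Moves:** I parked the faceplate on the spare post, then moved the drum from red to yellow and the chuck from blue to red. Last, I took the faceplate from spare to blue.
- **Seating:** I lowered each accessory until the wrist force changed from carrying its weight to pushing up (+1.7 to +5.9 N). Each time that was at the height where I had gripped it. I then opened the fingers and lifted away.
- **Final check:** The scene and top pictures, with the arm clear, show each accessory upright on its own tile. The key, tin and knob look unmoved, judged by eye rather than measured. I did not measure how far each accessory sits from its post in the last pictures.
- **Disagreements:** The fixed and wrist cameras differed by 2 to 7 mm on positions. I relied mainly on close wrist views; the fixed views set the first drop on the spare post. The pieces have 9 mm of play on the dowels, and every fit went in without side load.

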